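# Set a turned plug under the tall dial gauge stand

## Robot

A 7-joint arm with a two-finger parallel gripper is mounted at the origin on the work surface. World frame = base frame: x ahead of the robot, y to its left, z up, the work surface at z = 0. Lengths are in m, angles in rad, forces in N, time in s.
With the tool pointing down it reaches from about 0.35 to 0.9 m from the base axis. Payload 19.9 kg.
Tool frame: the origin (TCP) lies at the very end of the fingers, on their centre line; the grasp point (between the pads) lies behind it (bot.grip_point_offset is the z of the grasp point in the tool frame, in m); z points along the fingers, y is the line along which they close (so a half turn about z gives the same grasp; the last joint's range is limited). The gripper opens to 94 mm and grips with 3 to 60 N. Pads are 16 mm wide; open, the fingers measure 119 mm over their backs; the gripper's body (75 mm by 177 mm) begins 78 mm behind the grasp point.
Start: joints at [1.276, 0.417, -0.01, 1.614, 0.005, 1.111, -0.053], TCP at [0.157, -0.605, 0.205] pointing down, gripper open.
Joint ranges: [-2.81, 2.81], [-0.39, 2.02], [-1.27, 1.25], [0.06, 2.57], [-1.19, 4.33], [0.19, 2], [-2.82, 2.82]. Speed limits (rad/s): [1.89, 1.89, 2.39, 2.39, 3.01, 3.01, 3.01].

## Interface

Orientations are given as a rotation vector (axis times angle).
In Python, from workcell import bot, capture, calibration, masks_of, spot_point gives the robot as it stands. The module is installed in compiled form; this text tells all that it offers.
- The arm moves only by the tool arm_command, never from a script. Its argument "series" is a list that holds one entry, the list of rows, each a list of 7 numbers: the shift along the tool's x, y, z in m, then the turn, a rotation vector about the tool's x, y, z in degrees, then the opening, from -1 (shut) to 1 (fully open). In form: [[[dx, dy, dz, ax, ay, az, claw], ...]]. A call has 1 to 8 rows; each row shifts and turns the commanded pose from where the row before left it, along the tool's axes as they then stand; what a row does not reach is not made up. A row lasts 1/8 s, in which the tool goes at most 62.5 mm and 10.7 degrees, less where a joint would pass 70% of its speed; a pose out of reach is approached as far as the arm can. A call is refused whole if a number of a shift passes 0.0625 or a number of a turn 10.7, either way. A call with a gripper value outside its range is refused whole. The fingers move at their own pace and stop on an object; "squeeze" is the grip in N (left out, the last holds). Time passes only in rows, so rows that do not move let the fingers close. It gives the time, the measured TCP pose, the force, the opening and the grip force at its end, in the units of the state.
- bot.get_obs(): the state, without advancing time (a new reading comes with each control period).
- capture(name): name is "scene" or "top"; returns the picture (400x640x3 uint8, blue, green, red); there is no depth.
- calibration(name): a dict with "fov_y" (degrees; the focal length in pixels is half the picture's height over the tangent of half this angle, whatever the lens; pixels are square), "cx", "cy" (the principal point, pixels), "eye" and "orientation" of the camera in the world. Camera axes: x right, y up, looking along -z (the intrinsics and any distortion apply to the point x, -y, -z); pixel columns grow to the right and rows downward; lengths in m; the calibration is good to about 2 mm. A picture is of the moment at which its call begins. calibration takes no time and is no camera call.
- bot.job_done(): hands the job in; it is judged then, once.
Trained networks look in the newest picture that a camera, given by its name, has taken for a name from the list of things; names that differ only in an ending like _2 or _b are one class to them, and where a whole thing is asked for, a point or a joint stands for the part that bears it (a point fixed in the world has none). Each returns a list of dicts, best first, with "p" (0 to 1); they miss things now and then, are a little off and sometimes report something else, mostly with a low value. They report only what shows in the picture. A call takes as long as a camera call.
- masks_of(target, camera): "pixels" (400x640 bool, what is visible of it) and "at" ([column, row] in pixels, amid what is visible of it).
- spot_point(target, camera): "at" ([column, row] in pixels: a listed point, or the origin of a listed thing).
The state is a dict: "t": time; "joints": joint angles; "qvel": joint speeds; "joint_torque": joint torques, N m; "ee_pos": TCP position; "tcp_rot": TCP orientation; "force": force on the tool from outside, world axes, zero at the start; "ft_torque": the same for the moment, N m; "grip_width": opening from 0.0 (shut) to 1.0 (fully open); "gripper_force": force on a finger pad.
Only numpy, scipy, OpenCV 4.12 (cv2) and the standard library are available. Lean on these libraries where they do the work, as an engineer would, in place of code of your own. Each camera call takes 0.05 s, during which the arm holds its last target. There are 200 camera calls.

## Task

Pull the brass plug up out of its black carrier cup and stand it in the middle of the yellow ring on the granite plate, and let go of it. Then take the tall dial gauge stand out from under the clear hood (it is top-heavy and tips over if held low), carry it slowly and upright, and set it down without a drop on the granite plate so that the tip of its stylus is over the middle of the plug's top. Leave the cups, the steel plug and everything else on the bench where they are.

Things in the scene. Friction and masses are not known exactly. Their poses are not given: they have to be found in the camera images.
- gauge: Tall top-heavy dial gauge stand, 225 mm tall, 0.75 kg, loose. Origin: underside, on the column axis; z up, x along its arm to the dial. Aluminium foot 70 (x, from -29 to +41) by 60 (y) by 12 mm; column 14 mm thick; heavy red head. Centre of mass about 150 mm up, 4 mm along x: falls beyond 10 degrees. Starts under the hood, dial to the back, its column 5 to 20 mm behind the roof's front edge.
- head (a point): Centre of the gauge stand's red head block, 200 mm above its underside, on the column axis; axes as the stand's. The block is 44 (x) by 36 (y) by 50 mm tall (175 to 225 mm up), flat sides to grip across y. A 10 mm thick arm leaves its +x face and holds a dial, 44 mm diameter and 18 mm thick (y), centred 80 mm from the column, 192 mm up. Pinched, the stand swings a few degrees about the line between the finger pads.
- stylus (a point): Lowest tip of the gauge stand's stylus (5 mm diameter brass pin below the dial): 80 mm along x from the column and 100 mm above the stand's underside. On the plate it clears the top of the 90 mm plug by 10 mm; it is rigid.
- hood: Fixed clear hood on a steel frame. Origin: on the bench under the roof's middle; z up, open front faces its -x. Roof 140 (x) by 180 (y) mm, underside 330, top 347 mm up, front edge at x -70. Two 12 mm posts at x +64, y +84 and -84; front and sides open. It blocks a gripper pointing straight down on the gauge's head: reach in from the front, gripper leaning back about 40 degrees.
- plate: Fixed dark granite plate, 300 (x) by 240 (y) by 40 mm tall. Origin: centre of its underside, on the bench; z up.
- ring (a point): Centre of the yellow ring (68 mm outside, 56 mm inside diameter, flat paint) on top of the plate, 40 mm above the bench, 60 mm along the plate's x from its middle; axes as the plate's.
- plug: Turned brass plug, 90 mm tall, 0.35 kg, loose. Origin: centre of its underside; z up along its axis. Body 38 mm diameter for the lower 55 mm, then a spigot 24 mm diameter and 35 mm long to grip. At the start it stands loosely in its cup on the cup's 5 mm floor (4 mm play all round), so its top is 95 mm above the bench.
- plug_top (a point): Centre of the brass plug's top face, 90 mm above its underside.
- cup_brass: Black open plastic carrier cup: 56 mm outside diameter, 46 mm bore, 50 mm tall, 5 mm floor, 250 g, loose. Origin: centre of its underside. Holds the brass plug at the start; it stays where it is.
- cup_steel: Black open plastic carrier cup: 56 mm outside diameter, 46 mm bore, 50 mm tall, 5 mm floor, 250 g, loose. Origin: centre of its underside. Holds the dark steel plug; leave alone.
- cup_empty: Black open plastic carrier cup: 56 mm outside diameter, 46 mm bore, 50 mm tall, 5 mm floor, 250 g, loose. Origin: centre of its underside. Empty; leave alone.
- steel_plug: Dark steel plug of the brass one's size, in its cup; leave alone. Origin: centre of its underside.
- oil: Green oil bottle, 60 mm diameter, 150 mm tall; leave alone. Origin: centre of its underside.
- tin: Blue tin, 70 mm diameter, 70 mm tall; leave alone. Origin: centre of its underside.
- wrench: Steel wrench lying on the bench; leave alone. Origin: its middle, on the bench.
- jar: Small white jar with an orange cap, 50 mm diameter, 60 mm tall; leave alone. Origin: centre of its underside.

How it is judged:
By the outcome, as a careful person would: the job done as asked, in the order asked, and still so for the second after the job is handed in, with the robot touching nothing.
It also fails if it takes over 72 s, if anything falls off the work surface, if the arm or the gripper's body presses on something with over 40 N, if the wrist force passes 120 N, or if a joint passes its speed limit or range.

## Working session

There is one attempt and no reset: what is moved stays moved. The work goes in short steps, Python scripts to look and compute and a tool call to move; the robot and the scene stay as the last step left them, time stands still between calls to the robot, and variables do not carry over. Pictures are saved under pics/ and viewed, at most 10 in all, crops included, and the job is handed in when it is done.

Besides the shell and the picture viewer there is one more tool, called after "Call:" as name(argument=value, ...) on one line, values as JSON. arm_command: Moves the arm, as the interface text tells. Its arguments: {"type":"object","properties":{"series":{"type":"array"},"squeeze":{"type":"number"}},"required":["series"]}

```bash
mkdir -p pics; ls; python3 - <<'E'
from workcell import bot, capture, calibration, masks_of, spot_point
import cv2
for c in ("scene","top"):
    cal=calibration(c); print(c,cal)
    cv2.imwrite(f"pics/{c}0.png",capture(c))
    for t in ("gauge","head","stylus","hood","plate","ring","plug","plug_top","cup_brass","cup_steel","cup_empty","steel_plug","oil","tin","jar","wrench"):
        print(t,[([round(float(v),1) for v in r["at"]],round(float(r["p"]),2)) for r in spot_point(t,c)[:3]])
o=bot.get_obs();print({k:o[k] for k in("t","ee_pos","tcp_rot","force","grip_width")},bot.grip_point_offset)
E
```

```text
pics
scene {'fov_y': 53.58168254128799, 'cx': 314.032662939147, 'cy': 200.40259111797076, 'eye': array([ 1.21980126, -0.70657451,  0.83772327]), 'orientation': array([0.91786612, 0.35842042, 0.70636897])}
gauge [([300.3, 221.0], 0.28)]
head [([374.6, 153.2], 0.72)]
stylus [([390.8, 184.8], 0.97)]
hood [([401.4, 247.6], 0.71)]
plate [([270.2, 277.1], 0.69)]
ring [([286.0, 276.3], 0.65)]
plug [([298.8, 220.7], 0.46)]
plug_top [([294.4, 200.5], 0.71)]
cup_brass [([298.2, 223.2], 0.61)]
cup_steel [([330.3, 237.6], 0.5)]
cup_empty [([353.3, 251.1], 0.93)]
steel_plug [([331.4, 233.6], 0.42), ([293.4, 198.5], 0.27)]
oil [([402.1, 246.2], 0.74)]
tin [([353.7, 172.9], 0.92)]
jar [([201.6, 347.4], 0.64), ([294.4, 200.1], 0.5)]
wrench [([163.3, 301.4], 0.65)]
top {'fov_y': 45.8339723921933, 'cx': 312.88418819730686, 'cy': 197.14600021092627, 'eye': array([ 0.21370466, -0.00495519,  1.87015427]), 'orientation': array([ 0.16401113, -0.13637074, -1.54011415])}
gauge [([248.6, 201.0], 0.72)]
head [([241.1, 193.9], 0.89)]
stylus [([236.7, 181.2], 0.93), ([248.6, 201.5], 0.24)]
hood []
plate [([372.7, 198.7], 0.89), ([242.5, 191.6], 0.2)]
ring [([367.4, 187.2], 0.68), ([310.0, 224.5], 0.37), ([240.1, 194.6], 0.24)]
plug [([310.8, 225.2], 0.74), ([236.0, 182.4], 0.49)]
plug_top [([365.4, 184.8], 0.59), ([312.9, 223.9], 0.55)]
cup_brass [([312.1, 232.8], 0.47)]
cup_steel [([308.5, 198.5], 0.55), ([366.9, 185.6], 0.3)]
cup_empty [([316.2, 172.9], 0.58)]
steel_plug [([374.1, 199.0], 0.74), ([368.2, 184.6], 0.62), ([316.9, 172.8], 0.52)]
oil [([278.1, 147.6], 0.83)]
tin [([203.3, 248.7], 0.69)]
jar [([436.6, 187.4], 0.7), ([315.0, 171.0], 0.25)]
wrench [([439.1, 234.5], 0.8)]
{'t': 1.7, 'ee_pos': array([ 0.15694473, -0.60495547,  0.20543276]), 'tcp_rot': array([-3.11626853e+00, -3.97582220e-01,  2.06061904e-05]), 'force': array([0.84391181, 0.3174924 , 0.15633233]), 'grip_width': 0.9989096726115696} -0.0188
```

View pictures.

View pics/scene0.png

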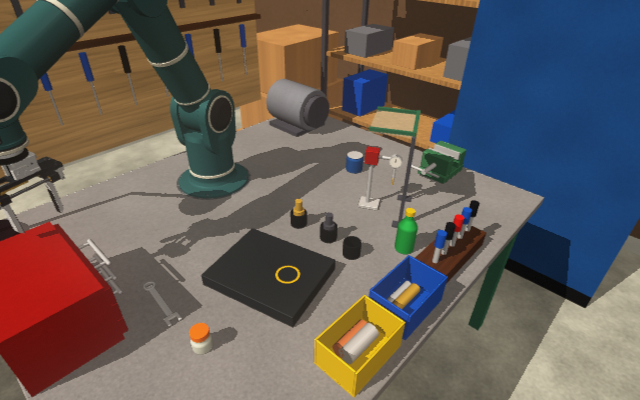

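View pics/top0.png

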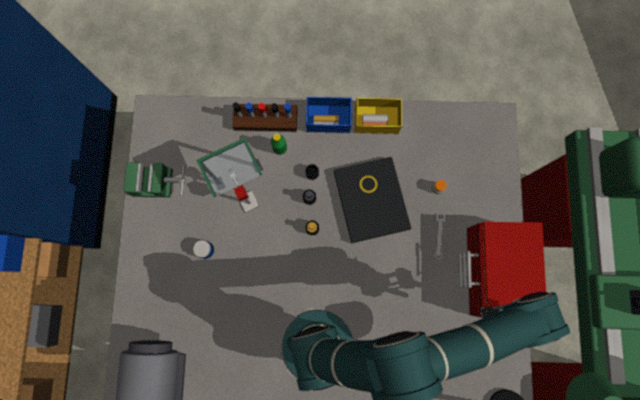

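```bash
cat > h.py <<'E'
import numpy as np, cv2
from scipy.spatial.transform import Rotation as R
from scipy.optimize import least_squares
from workcell import bot, capture, calibration, masks_of, spot_point
CAL={c:calibration(c) for c in("scene","top")}
def proj(c,P):
    k=CAL[c]; p=(np.atleast_2d(P)-k["eye"])@R.from_rotvec(k["orientation"]).as_matrix()
    f=200/np.tan(np.radians(k["fov_y"])/2)
    return np.c_[k["cx"]+f*p[:,0]/-p[:,2],k["cy"]-f*p[:,1]/-p[:,2]]
def onz(c,uv,z):
    k=CAL[c]; f=200/np.tan(np.radians(k["fov_y"])/2)
    d=R.from_rotvec(k["orientation"]).apply([(uv[0]-k["cx"])/f,-(uv[1]-k["cy"])/f,-1])
    return k["eye"]+d*(z-k["eye"][2])/d[2]
def tri(us,ut):
    return least_squares(lambda x:np.r_[proj("scene",x)[0]-us,proj("top",x)[0]-ut],[.5,0,.1])
def frame(x,y,yaw):  # planar pose -> function local->world
    Rz=R.from_euler("z",yaw)
    return lambda L,z0=0: Rz.apply(np.atleast_2d(L))+[x,y,z0]
E
python3 - <<'E'
from h import *
print("base",proj("top",[0,0,0]),proj("scene",[0,0,0]))
o=bot.get_obs(); print("tcp",proj("top",o["ee_pos"]),proj("scene",o["ee_pos"]))
im={c:cv2.imread(f"pics/{c}0.png") for c in CAL}
for c in CAL:
    hsv=cv2.cvtColor(im[c],cv2.COLOR_BGR2HSV)
    m=cv2.inRange(hsv,(20,120,100),(35,255,255))
    m2=np.zeros_like(m); u,v=(287,274) if c=="scene" else (369,184)
    m2[v-20:v+20,u-20:u+20]=m[v-20:v+20,u-20:u+20]
    pts=cv2.findNonZero(m2); e=cv2.fitEllipse(cv2.convexHull(pts)); print(c,"ring",e, onz(c,e[0],.04))
for n,us,ut,z in(("head",(374.6,153.2),(241.1,193.9),.2),("stylus",(390.8,184.8),(236.7,181.2),.1)):
    r=tri(np.array(us),np.array(ut)); print(n,r.x,r.cost,onz("scene",us,z),onz("top",ut,z))
for c in CAL:
    for t in ("plug_top","plug","cup_brass","cup_steel","cup_empty","oil","plate","tin","gauge","head","hood","steel_plug"):
        for r in masks_of(t,c)[:2]:
            ys,xs=np.nonzero(r["pixels"]); print(c,t,round(float(r["p"]),2),len(xs),np.round(r["at"],1),(xs.min(),xs.max(),ys.min(),ys.max()) if len(xs) else "")
big=[cv2.resize(im["scene"][130:270,270:430],None,fx=4,fy=4,interpolation=cv2.INTER_CUBIC)]
cv2.imwrite("pics/sc_crop.png",big[0])
cv2.imwrite("pics/top_crop.png",cv2.resize(im["top"][125:250,190:350],None,fx=4.8,fy=4.8,interpolation=cv2.INTER_CUBIC))
E
```

```text
base [[317.51533742 346.5154066 ]] [[213.83276283 178.28629864]]
tcp [[495.92505126 310.99805785]] [[ 40.71759914 220.62732   ]]
scene ring ((287.2951354980469, 274.05322265625), (18.191055297851562, 25.434663772583008), 86.23003387451172) [ 0.62783213 -0.18381002  0.04      ]
top ring ((368.0625305175781, 183.70140075683594), (17.25850486755371, 17.897308349609375), 100.5112075805664) [ 0.62836626 -0.18450695  0.04      ]
head [0.54775292 0.29211669 0.20656615] 3.5601340879468397 [0.54357913 0.30883044 0.2       ] [0.54361587 0.28848661 0.2       ]
stylus [0.61340699 0.3263488  0.09556247] 0.011603042462220216 [0.61686115 0.31982075 0.1       ] [0.61275323 0.32581086 0.1       ]
scene plug_top 0.42 252 [329.2 234.6] (np.int64(320), np.int64(338), np.int64(225), np.int64(242))
scene plug 0.68 177 [298.8 206.2] (np.int64(294), np.int64(304), np.int64(198), np.int64(216))
scene cup_brass 0.53 212 [296.5 220.1] (np.int64(291), np.int64(306), np.int64(210), np.int64(228))
scene cup_brass 0.15 7614 [270.  277.6] (np.int64(203), np.int64(336), np.int64(229), np.int64(325))
scene cup_steel 
[... 1481 characters left out ...]
1), np.int64(285), np.int64(135), np.int64(154))
top plate 0.74 4637 [375.1 200.4] (np.int64(333), np.int64(409), np.int64(157), np.int64(242))
top tin 0.63 325 [205.2 249.2] (np.int64(193), np.int64(213), np.int64(240), np.int64(258))
top gauge 0.55 336 [247. 196.] (np.int64(235), np.int64(257), np.int64(186), np.int64(211))
top gauge 0.5 82 [309.4 227.1] (np.int64(306), np.int64(315), np.int64(223), np.int64(232))
top head 0.83 419 [241.6 196.5] (np.int64(233), np.int64(257), np.int64(185), np.int64(212))
top head 0.57 4667 [372.  197.6] (np.int64(333), np.int64(409), np.int64(157), np.int64(242))
top hood 0.73 2285 [227.2 165.8] (np.int64(196), np.int64(261), np.int64(138), np.int64(197))
```

View pics/sc_crop.png

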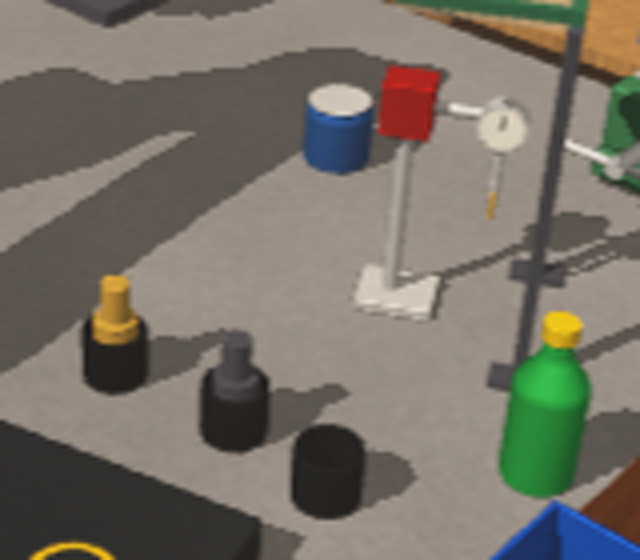

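View pics/top_crop.png

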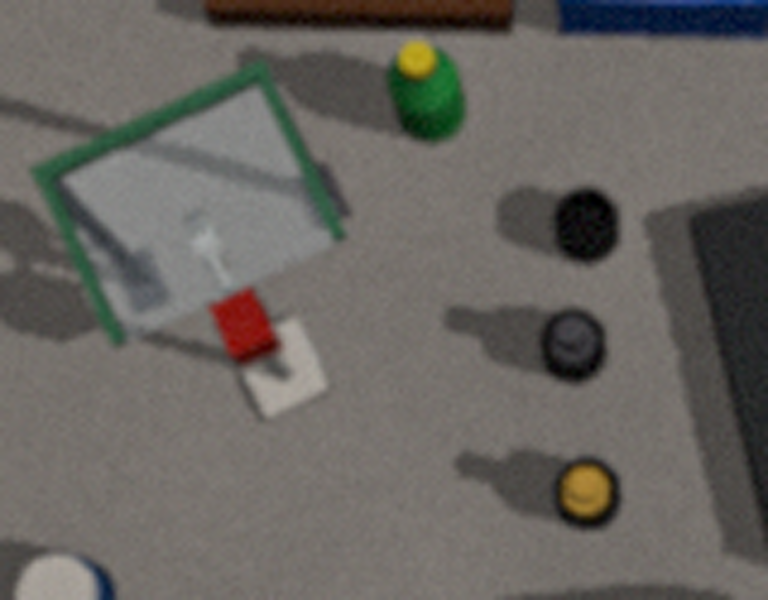

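```bash
cat > fit.py <<'E'
from h import *
from scipy.optimize import minimize
def box(x0,x1,y0,y1,z0,z1): return np.array([[x,y,z] for x in(x0,x1) for y in(y0,y1) for z in(z0,z1)],float)
def cyl(r,z0,z1): a=np.linspace(0,2*np.pi,40); return np.array([[r*np.cos(t),r*np.sin(t),z] for t in a for z in(z0,z1)])
def render(c,sets,s=8):
    m=np.zeros((400*s,640*s),np.uint8) if False else None
    out=[]
    for P in sets: out.append(cv2.convexHull(proj(c,P).astype(np.float32))[:,0])
    return out
def cover(polys,roi,s=6):
    x0,y0,x1,y1=roi; m=np.zeros(((y1-y0)*s,(x1-x0)*s),np.uint8)
    for p in polys: cv2.fillConvexPoly(m,np.round(((p+.5-[x0,y0])*s-.5)*16).astype(np.int32),255,shift=4)
    return cv2.resize(m,(x1-x0,y1-y0),interpolation=cv2.INTER_AREA)/255.
def fit(obs,parts,x0,z0=0,yaw=True):
    """obs: {cam:(roi,soft mask)} ; parts: list of local point sets"""
    def cost(v):
        F=frame(v[0],v[1],v[2] if yaw else 0)
        return sum(((cover(render(c,[F(p,z0) for p in parts]),roi)-m)**2).sum() for c,(roi,m) in obs.items())
    sx=np.array([[0,0,0],[.012,0,0],[0,.012,0],[0,0,.15]])[: (4 if yaw else 3), : (3 if yaw else 2)]
    r=minimize(cost,x0,method="Nelder-Mead",options=dict(initial_simplex=np.array(x0)+sx,xatol=1e-4,fatol=1e-2))
    return r.x,r.fun
def cm(img,lo,hi,roi):
    x0,y0,x1,y1=roi; h=cv2.cvtColor(img,cv2.COLOR_BGR2HSV)[y0:y1,x0:x1]; return roi,(cv2.inRange(h,lo,hi)>0).astype(float)
E
python3 - <<'E'
from fit import *
im={c:cv2.imread(f"pics/{c}0.png") for c in CAL}
# head block
red={"scene":cm(im["scene"],(0,150,60),(8,255,255),(355,140,395,175)),"top":cm(im["top"],(0,130,60),(8,255,255),(225,175,262,212))}
for k in red: print(k,red[k][1].sum())
H=[box(-.022,.022,-.018,.018,.175,.225)]
for sel in (("scene","top"),("scene",),("top",)):
    print("head",sel,*fit({k:red[k] for k in sel},H,[.545,.29,.45]))
# brass
br={"scene":cm(im["scene"],(12,120,60),(32,255,255),(285,190,312,222)),"top":cm(im["top"],(12,90,60),(32,255,255),(298,215,328,240))}
for k in br: print(k,br[k][1].sum())
P=[cyl(.012,.06,.095),cyl(.019,.05,.06)]
for sel in (("scene","top"),("scene",),("top",)):
    print("plug",sel,*fit({k:br[k] for k in sel},P,[.53,.0],yaw=False))
# plate
pl={}
for c,roi in(("scene",(195,222,345,330)),("top",(328,150,415,248))):
    m=masks_of("plate",c) if False else None
    x0,y0,x1,y1=roi; g=cv2.cvtColor(im[c],cv2.COLOR_BGR2GRAY)[y0:y1,x0:x1]; mm=(g<65).astype(np.uint8)
    mm=cv2.morphologyEx(mm,cv2.MORPH_OPEN,np.ones((5,5))); n,l,st,_=cv2.connectedComponentsWithStats(mm); k=1+st[1:,4].argmax(); mm=(l==k).astype(np.uint8)
    cs,_=cv2.findContours(mm,cv2.RETR_EXTERNAL,cv2.CHAIN_APPROX_NONE); f=np.zeros_like(mm); cv2.drawContours(f,cs,-1,1,-1); pl[c]=(roi,f.astype(float)); print(c,f.sum())
B=[box(-.15,.15,-.12,.12,0,.04)]
for sel in (("scene","top"),("scene",),("top",)):
    v,f=fit({k:pl[k] for k in sel},B,[.57,-.2,.2]); print("plate",sel,v,f,"ring",frame(*v)([.06,0,.04]))
# foot / hood
cr=np.array([[262,65],[40,172],[120,342],[342,236]])/4.8+[190,125]-.4
C=np.array([onz("top",p,.34) for p in cr])
print("hood corners",C, "mid",C.mean(0), np.linalg.norm(np.diff(C,axis=0),axis=1))
d=(C[0]+C[1]-C[2]-C[3]); print("hood yaw",np.degrees(np.arctan2(d[1],d[0])))
for n,us,ut in(("cs",(329,214.5),(309,196.5)),("ce",(352.5,237.5),(312,171.5))): print(n,onz("scene",us,.095 if n=="cs" else .05),onz("top",ut,.09 if n=="cs" else .05))
o=bot.get_obs(); print(R.from_rotvec(o["tcp_rot"]).as_matrix())
E
```

```text
scene 226.0
top 124.0
head ('scene', 'top') [0.54609933 0.2890987  0.57563532] 49.730026912725876
head ('scene',) [0.54564446 0.28911622 0.57592359] 14.409934640522877
head ('top',) [0.548038   0.29067349 0.60507464] 34.498039215686276
scene 154.0
top 96.0
plug ('scene', 'top') [0.548 0.018] 250.0
plug ('scene',) [0.548 0.018] 154.0
plug ('top',) [0.53 0.  ] 96.0
scene 7455
top 4652
plate ('scene', 'top') [ 0.57023316 -0.19686499  0.25474829] 284.9695809304114 ring [[ 0.62829677 -0.18174488  0.04      ]]
plate ('scene',) [ 0.56911114 -0.19673066  0.25395399] 226.40290657439445 ring [[ 0.62718674 -0.18165668  0.04      ]]
plate ('top',) [ 0.5706399  -0.19669005  0.25454138] 46.8243137254902 ring [[ 0.62870663 -0.18158196  0.04      ]]
hood corners [[0.70855972 0.26420685 0.34      ]
 [0.62703751 0.41561227 0.34      ]
 [0.5072892  0.3513702  0.34      ]
 [0.58592366 0.20174658 0.34      ]] mid [0.60720252 0.30823397 0.34      ] [0.17195776 0.13589223 0.16902842]
hood yaw 27.597561539404154
cs [0.57408196 0.04696163 0.095     ] [0.5614181  0.04624923 0.09      ]
ce [0.66530582 0.05554472 0.05      ] [0.67040997 0.03839109 0.05      ]
[[ 9.67980571e-01  2.51025121e-01 -5.32842660e-05]
 [ 2.51025125e-01 -9.67980567e-01  9.38839594e-05]
 [-2.80109018e-05 -1.04253538e-04 -9.99999994e-01]]
```

```bash
python3 - <<'E'
from fit import *
im={c:cv2.imread(f"pics/{c}0.png") for c in CAL}
br={"scene":cm(im["scene"],(12,120,60),(32,255,255),(285,190,312,222)),"top":cm(im["top"],(12,90,60),(32,255,255),(298,215,328,240))}
P=[cyl(.012,.06,.095),cyl(.019,.05,.06)]
x0=onz("top",(312,227),.08)[:2]; print(x0)
for sel in (("scene","top"),("scene",),("top",)):
    print("plug",sel,*fit({k:br[k] for k in sel},P,x0,yaw=False))
ft={"scene":cm(im["scene"],(0,0,150),(180,45,255),(352,190,385,215)),"top":cm(im["top"],(0,0,150),(180,45,255),(236,185,262,216))}
for k in ft: print(k,ft[k][1].sum(), [int(v) for v in im[k][200 if k=="top" else 203, 253 if k=="top" else 366]])
F=[box(-.029,.041,-.03,.03,0,.012),box(-.007,.007,-.007,.007,0,.05)]
print("foot scene",*fit({"scene":ft["scene"]},F,[.546,.289,.52]))
# joint: red + foot(scene) + stylus
red={"scene":cm(im["scene"],(0,150,60),(8,255,255),(355,140,395,175)),"top":cm(im["top"],(0,130,60),(8,255,255),(225,175,262,212))}
H=[box(-.022,.022,-.018,.018,.175,.225)]
def c(v):
    Fr=frame(*v); s=0
    for k in red: s+=((cover(render(k,[Fr(p) for p in H]),red[k][0])-red[k][1])**2).sum()
    k="scene"; s+=((cover(render(k,[Fr(p) for p in F]),ft[k][0])-ft[k][1])**2).sum()
    S=Fr([.08,0,.1]); s+=2*((proj("scene",S)[0]-(390.8,184.8))**2).sum()+2*((proj("top",S)[0]-(236.7,181.2))**2).sum()
    return s
r=minimize(c,[.546,.289,.5],method="Nelder-Mead",options=dict(initial_simplex=np.array([.546,.289,.5])+np.array([[0,0,0],[.01,0,0],[0,.01,0],[0,0,.1]])))
print("joint",r.x,r.fun,np.degrees(r.x[2]),frame(*r.x)([.08,0,.1]))
E
```

```text
[0.44531368 0.03173687]
plug ('scene', 'top') [0.45042503 0.03289908] 24.538485198000767
plug ('scene',) [0.45281071 0.0308935 ] 8.645428681276432
plug ('top',) [0.44912689 0.03425157] 9.669819300269127
scene 715.0 [186, 198, 209]
top 135.0 [153, 161, 165]
foot scene [0.52170614 0.27784955 0.82709774] 483.2646674356017
joint [0.54452436 0.28991008 0.49591166] 590.8748896296779 28.41364515694791 [[0.61488718 0.32797677 0.1       ]]
```

Call:
arm_command(series=[[[0.0125, -0.0484, -0.01, 0, 0, 0, 1], [0.0125, -0.0484, -0.01, 0, 0, 0, 1], [0.0125, -0.0484, -0.01, 0, 0, 0, 1], [0.034, -0.033, 0, 0, 0, 0, 1], [0.034, -0.033, 0, 0, 0, 0, 1], [0.034, -0.033, 0, 0, 0, 0, 1], [0.034, -0.033, 0, 0, 0, 0, 1], [0.034, -0.033, 0, 0, 0, 0, 1]]])

```text
t: 3.9
ee_pos: [0.2805, -0.2512, 0.2357]
tcp_rot: [3.116, 0.397, 0.0]
force: [0.2, -0.7, -1.0]
grip_width: 0.999
gripper_force: 0.0
```

Call:
arm_command(series=[[[0.034, -0.033, 0, 0, 0, 0, 1], [0.034, -0.033, 0, 0, 0, 0, 1], [0.034, -0.033, 0, 0, 0, 0, 1], [0.034, -0.033, 0, 0, 0, 0, 1], [0.034, -0.033, 0, 0, 0, 0, 1], [0.034, -0.033, 0, 0, 0, 0, 1], [0, 0, 0, 0, 0, 0, 0.5], [0, 0, 0, 0, 0, 0, 0.5]]])

```text
t: 4.9
ee_pos: [0.4274, -0.0101, 0.2353]
tcp_rot: [-3.116, -0.398, 0.001]
force: [-0.3, -0.2, -1.3]
grip_width: 0.824
gripper_force: 0.0
```

```bash
cat > st.py <<'E'
from h import *
def go(target,yaw,lean=0):
    """print pose error in tool frame to get to TCP target with tool x yaw (deg), lean about tool y (deg)"""
    o=bot.get_obs(); r=R.from_rotvec(o["tcp_rot"])
    T=R.from_euler("z",yaw,degrees=True)*R.from_euler("x",180,degrees=True)*R.from_euler("y",lean,degrees=True)
    print("t",round(o["t"],2),"pos",np.round(o["ee_pos"],4),"q",np.round(o["joints"],2),"F",np.round(o["force"],1),"grip",round(o["grip_width"],3),np.round(o["gripper_force"],1))
    z=r.as_matrix()[:,2]; x=r.as_matrix()[:,0]
    print("tool yaw",np.round(np.degrees(np.arctan2(x[1],x[0])),2),"lean",np.round(np.degrees(np.arccos(-z[2])),2))
    print("shift tool",np.round(r.inv().apply(np.array(target)-o["ee_pos"]),4),"turn",np.round((r.inv()*T).as_rotvec(degrees=True),2))
E
python3 - <<'E'
from st import *
go([.4505,.033,.066],14.5)
E
```

```text
t 4.9 pos [ 0.4274 -0.0101  0.2353] q [ 0.63  0.05 -0.69  2.02  0.04  1.08 -1.4 ] F [-0.3 -0.2 -1.3] grip 0.824 0.0
tool yaw 14.54 lean 0.02
shift tool [ 0.0332 -0.0359  0.1693] turn [-0.    0.02  0.04]
```

Call:
arm_command(series=[[[0.0166, -0.018, 0, 0, 0, 0, 0.5], [0.0166, -0.018, 0, 0, 0, 0, 0.5], [0, 0, 0.04, 0, 0, 0, 0.5], [0, 0, 0.04, 0, 0, 0, 0.5], [0, 0, 0.035, 0, 0, 0, 0.5], [0, 0, 0.025, 0, 0, 0, 0.5], [0, 0, 0.015, 0, 0, 0, 0.5], [0, 0, 0.0143, 0, 0, 0, 0.5]]])

```text
t: 5.9
ee_pos: [0.451, 0.0328, 0.0659]
tcp_rot: [3.116, 0.396, 0.001]
force: [0.9, 0.4, 0.6]
grip_width: 0.752
gripper_force: 0.0
```

```bash
python3 - <<'E'
from st import *
go([.4505,.033,.066],14.5)
im=capture("scene"); cv2.imwrite("pics/s1.png",cv2.resize(im[140:260,230:390],None,fx=4,fy=4,interpolation=cv2.INTER_CUBIC))
E
```

```text
t 5.9 pos [0.451  0.0328 0.0659] q [ 0.42  0.39 -0.65  2.13  0.35  0.73 -1.78] F [0.9 0.4 0.6] grip 0.752 0.0
tool yaw 14.49 lean 0.04
shift tool [-0.0004 -0.0003 -0.0001] turn [ 0.03 -0.03 -0.01]
```

View pics/s1.png

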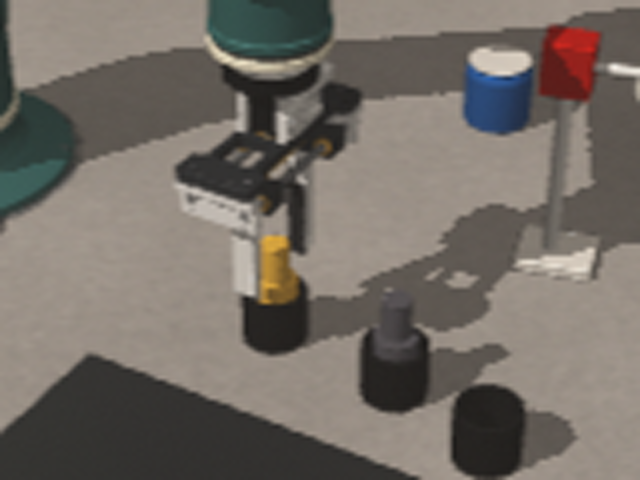

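Call:
arm_command(series=[[[0, 0, 0, 0, 0, 0, -1], [0, 0, 0, 0, 0, 0, -1], [0, 0, 0, 0, 0, 0, -1], [0, 0, 0, 0, 0, 0, -1], [0, 0, 0, 0, 0, 0, -1], [0, 0, 0, 0, 0, 0, -1], [0, 0, 0, 0, 0, 0, -1]]], squeeze=30)

```text
t: 6.82
ee_pos: [0.4507, 0.0335, 0.0662]
tcp_rot: [-3.116, -0.398, 0.0]
force: [-0.3, 1.1, 0.5]
grip_width: 0.24
gripper_force: 30.0
```

Call:
arm_command(series=[[[0, 0, -0.006, 0, 0, 0, -1], [0, 0, -0.01, 0, 0, 0, -1], [0, 0, -0.012, 0, 0, 0, -1], [0, 0, -0.015, 0, 0, 0, -1], [0, 0, -0.015, 0, 0, 0, -1], [0, 0, -0.015, 0, 0, 0, -1], [0, 0, -0.012, 0, 0, 0, -1], [0, 0, -0.01, 0, 0, 0, -1]]])

```text
t: 7.82
ee_pos: [0.4508, 0.0334, 0.1619]
tcp_rot: [3.116, 0.398, 0.0]
force: [0.8, 0.2, -3.5]
grip_width: 0.241
gripper_force: 29.9
```

```bash
python3 - <<'E'
from st import *
go([.628,-.183,.161],14.5)
im=capture("scene"); cv2.imwrite("pics/s2.png",cv2.resize(im[140:260,230:390],None,fx=4,fy=4,interpolation=cv2.INTER_CUBIC))
from fit import *
print("plug?",*fit({"scene":cm(im,(12,120,60),(32,255,255),(265,160,320,222))},[cyl(.012,.055,.09),cyl(.019,0,.055)],[.451,.0335],z0=.1,yaw=False))
E
```

```text
t 7.83 pos [0.4508 0.0334 0.1619] q [ 0.52  0.22 -0.74  2.05  0.19  0.93 -1.63] F [ 0.8  0.2 -3.5] grip 0.241 29.9
tool yaw 14.54 lean 0.01
shift tool [0.1172 0.254  0.001 ] turn [ 0.   -0.01  0.04]
plug? [0.44924616 0.03420664] 67.75343329488658
```

View pics/s2.png

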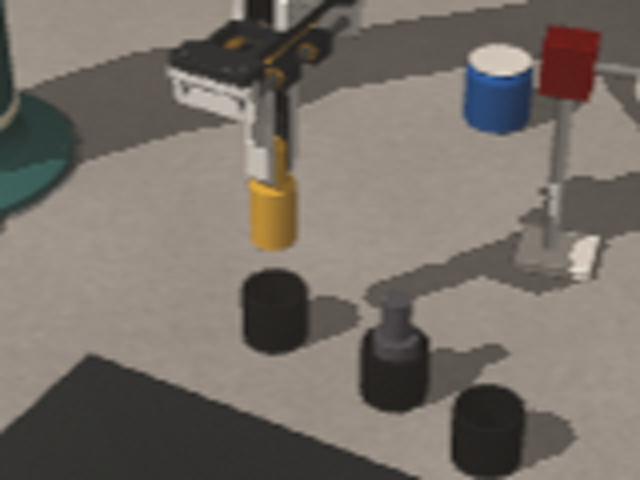

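Call:
arm_command(series=[[[0.009, 0.02, 0, 0, 0, 0, -1], [0.0158, 0.0342, 0, 0, 0, 0, -1], [0.0158, 0.0342, 0, 0, 0, 0, -1], [0.0158, 0.0342, 0, 0, 0, 0, -1], [0.0158, 0.0342, 0, 0, 0, 0, -1], [0.0158, 0.0342, 0, 0, 0, 0, -1], [0.0158, 0.0342, 0, 0, 0, 0, -1], [0.0134, 0.029, 0, 0, 0, 0, -1]]])

```text
t: 8.88
ee_pos: [0.6285, -0.1856, 0.1598]
tcp_rot: [-3.116, -0.396, 0.002]
force: [0.5, 0.8, -3.0]
grip_width: 0.242
gripper_force: 29.9
```

```bash
python3 - <<'E'
from st import *
from fit import *
o=bot.get_obs(); z0=o["ee_pos"][2]-.061
go([.628,-.183,.101+.0005],14.5)
ob={}
for c in CAL:
    im=capture(c); u,v=proj(c,[.628,-.183,z0+.045])[0].astype(int)
    if c=="scene": ob[c]=cm(im,(12,120,50),(32,255,255),(u-22,v-25,u+22,v+22)); print(ob[c][1].sum())
    cv2.imwrite(f"pics/{c}3.png",im)
v,f=fit(ob,[cyl(.012,.055,.07),cyl(.019,0,.055)],[.628,-.183],z0=z0,yaw=False); print("plug",v,f)
E
```

```text
t 8.88 pos [ 0.6285 -0.1856  0.1598] q [ 0.64  0.58 -0.58  1.56  0.34  1.11 -1.33] F [ 0.5  0.8 -3. ] grip 0.242 29.9
tool yaw 14.47 lean 0.09
shift tool [ 0.0003 -0.0026  0.0583] turn [-0.02  0.09 -0.03]
345.0
plug [ 0.63508594 -0.19226444] 113.1286582083814
```

Call:
arm_command(series=[[[0, -0.002, 0.015, 0, 0, 0, -1], [0, 0, 0.015, 0, 0, 0, -1], [0, 0, 0.012, 0, 0, 0, -1], [0, 0, 0.006, 0, 0, 0, -1], [0, 0, 0.004, 0, 0, 0, -1], [0, 0, 0.003, 0, 0, 0, -1], [0, 0, 0.0015, 0, 0, 0, -1], [0, 0, 0, 0, 0, 0, -1]]])

```text
t: 9.98
ee_pos: [0.6275, -0.1812, 0.1047]
tcp_rot: [3.116, 0.398, 0.0]
force: [-0.8, -0.9, -3.4]
grip_width: 0.244
gripper_force: 30.0
```

```bash
python3 - <<'E'
from st import *
go([.628,-.1835,.101],14.5)
E
```

```text
t 9.97 pos [ 0.6275 -0.1812  0.1047] q [ 0.62  0.63 -0.55  1.61  0.38  1.01 -1.37] F [-0.8 -0.9 -3.4] grip 0.244 30.0
tool yaw 14.54 lean 0.01
shift tool [-0.0001  0.0023  0.0037] turn [ 0.   -0.01  0.04]
```

Call:
arm_command(series=[[[0, 0.0022, 0, 0, 0, 0, -1], [0, 0, 0.0015, 0, 0, 0, -1], [0, 0, 0.001, 0, 0, 0, -1], [0, 0, 0.001, 0, 0, 0, -1], [0, 0, 0, 0, 0, 0, -1]]])

```text
t: 10.6
ee_pos: [0.6281, -0.1832, 0.1013]
tcp_rot: [-3.116, -0.398, -0.0]
force: [-0.9, 1.0, -1.2]
grip_width: 0.251
gripper_force: 30.0
```

Call:
arm_command(series=[[[0, 0, 0.0006, 0, 0, 0, -1], [0, 0, 0, 0, 0, 0, -1]]])

```text
t: 10.85
ee_pos: [0.6284, -0.1832, 0.1012]
tcp_rot: [3.116, 0.398, 0.001]
force: [-3.4, 1.4, 6.1]
grip_width: 0.24
gripper_force: 30.0
```

Call:
arm_command(series=[[[0, 0, 0, 0, 0, 0, 0.2], [0, 0, 0, 0, 0, 0, 0.2], [0, 0, 0, 0, 0, 0, 0.2], [0, 0, 0, 0, 0, 0, 0.2], [0, 0, -0.01, 0, 0, 0, 0.2], [0, 0, -0.03, 0, 0, 0, 0.2], [0, 0, -0.05, 0, 0, 0, 0.2], [0, 0, -0.05, 0, 0, 0, 0.2]]])

```text
t: 11.85
ee_pos: [0.6279, -0.1832, 0.2428]
tcp_rot: [-3.116, -0.398, -0.0]
force: [1.5, -0.8, 0.2]
grip_width: 0.595
gripper_force: 0.0
```

Call:
arm_command(series=[[[-0.0125, -0.0428, -0.012, 0, 0, 0, 0.6], [-0.0125, -0.0428, -0.012, 0, 0, 0, 0.8], [-0.0125, -0.0428, -0.012, 0, 0, 0, 1], [-0.0125, -0.0428, -0.012, 0, 0, 0, 1], [-0.0125, -0.0428, -0.012, 0, 0, 0, 1], [-0.0125, -0.0428, -0.01, 0, 0, 0, 1], [-0.0125, -0.0428, -0.01, 0, 0, 0, 1], [-0.0125, -0.0428, -0.01, 0, 0, 0, 1]]])

```text
t: 12.85
ee_pos: [0.4443, 0.1243, 0.3315]
tcp_rot: [3.116, 0.398, 0.001]
force: [0.0, 0.2, 0.5]
grip_width: 0.999
gripper_force: 0.0
```

Call:
arm_command(series=[[[-0.0125, -0.0428, 0, 0, 0, 0, 1], [-0.0125, -0.0428, 0, 0, 0, 0, 1], [0, 0, 0, 0, 8, -3, 1], [0, 0, 0, 0, 8, -3, 1], [0, 0, 0, 0, 8, -2, 1], [0, 0, 0, 0, 8, 0, 1], [0, 0, 0, 0, 8, 0, 1], [0, 0, 0, 0, 0, 0, 1]]])

```text
t: 13.85
ee_pos: [0.3979, 0.1953, 0.3333]
tcp_rot: [-2.924, -0.584, -0.799]
force: [-0.2, -0.3, 0.3]
grip_width: 1.0
gripper_force: 0.0
```

```bash
python3 - <<'E'
from st import *
from fit import *
go([.37,.19,.33],30,40)
for c in CAL: cv2.imwrite(f"pics/{c}4.png",capture(c))
im={c:cv2.imread(f"pics/{c}4.png") for c in CAL}
ob={"scene":cm(im["scene"],(10,110,40),(35,255,255),(270,215,308,290)),"top":cm(im["top"],(10,100,40),(35,255,255),(350,170,385,200))}
# drop the ring: only spigot+body above; fit body+ring together
a=np.linspace(0,2*np.pi,60)
def c(v):
    s=0
    for k,(roi,m) in ob.items():
        P=render(k,[frame(v[0],v[1],0)(p,.04) for p in(cyl(.019,0,.055),cyl(.012,.055,.09))])
        o=cover(render(k,[np.c_[v[2]+.034*np.cos(a),v[3]+.034*np.sin(a),0*a+.04]]),roi); i=cover(render(k,[np.c_[v[2]+.028*np.cos(a),v[3]+.028*np.sin(a),0*a+.04]]),roi)
        s+=((np.maximum(o-i,cover(P,roi))-m)**2).sum()
    return s
x0=np.array([.628,-.183,.628,-.183])
r=minimize(c,x0,method="Nelder-Mead",options=dict(initial_simplex=np.vstack([x0,x0+.006*np.eye(4)]),xatol=1e-4,fatol=.01))
print("plug,ring",r.x,r.fun,{k:m.sum() for k,(_,m) in ob.items()})
w=np.zeros((400,800,3),np.uint8)
w=np.hstack([cv2.resize(im["scene"][130:290,270:420],(375,400),interpolation=cv2.INTER_CUBIC),cv2.resize(im["top"][150:250,225:325],(400,400),interpolation=cv2.INTER_CUBIC)])
cv2.imwrite("pics/v4.png",w)
E
```

```text
t 13.85 pos [0.3979 0.1953 0.3333] q [ 0.02 -0.38 -0.5   2.21 -0.12  0.75 -1.6 ] F [-0.2 -0.3  0.3] grip 1.0 0.0
tool yaw 23.4 lean 30.16
shift tool [-0.0257 -0.0056 -0.0113] turn [ 6.84 10.12 -5.15]
plug,ring [ 0.62747925 -0.18378864  0.62662239 -0.18383597] 139.158246828143 {'scene': np.float64(539.0), 'top': np.float64(262.0)}
```

View pics/v4.png

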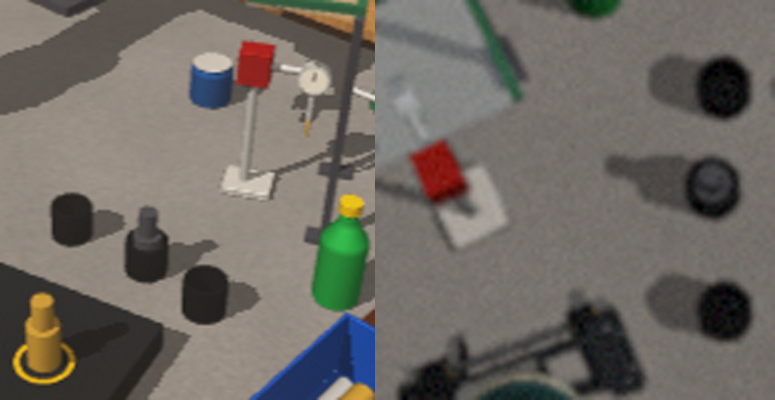

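```bash
cat > gz.py <<'E'
from st import *
from fit import *
def gauge(im,x0,z0=0):
    ob=[]
    for c in CAL:
        F=frame(*x0); 
        for parts,kind in(([box(-.022,.022,-.018,.018,.175,.225)],"red"),([box(-.029,.041,-.03,.03,0,.012),box(-.007,.007,-.007,.007,0,.06)],"foot")):
            P=np.vstack([p for p in render(c,[F(p,z0) for p in parts])]); lo=(P.min(0)-5).astype(int); hi=(P.max(0)+6).astype(int); roi=(lo[0],lo[1],hi[0],hi[1])
            if kind=="red": m=cm(im[c],(0,130,50),(8,255,255),roi)[1]; w=np.ones_like(m)
            else:
                g=cv2.cvtColor(im[c],cv2.COLOR_BGR2GRAY)[roi[1]:roi[3],roi[0]:roi[2]].astype(float)
                m=np.clip((g-150)/30,0,1); w=np.ones_like(m)
                if c=="top": # hidden by head / column: ignore red surroundings
                    r=cm(im[c],(0,110,40),(12,255,255),roi)[1]; w=1-cv2.dilate(r,np.ones((7,7)))
                    parts=parts[:1]
                w*=.7
            ob.append((c,roi,m,w,parts))
    def cost(v):
        Fr=frame(*v); return sum((w*(cover(render(c,[Fr(p,z0) for p in parts]),roi)-m)**2).sum() for c,roi,m,w,parts in ob)
    x0=np.array(x0); r=minimize(cost,x0,method="Nelder-Mead",options=dict(initial_simplex=np.vstack([x0,x0+np.diag([.008,.008,.12])]),xatol=1e-4,fatol=.01))
    return r.x,r.fun,[round(float(m.sum())) for _,_,m,_,_ in ob]
E
python3 - <<'E'
from gz import *
im={c:cv2.imread(f"pics/{c}4.png") for c in CAL}
v,f,n=gauge(im,[.5455,.2895,.52]); print(v,np.degrees(v[2]),f,n, "stylus",frame(*v)([.08,0,.1]))
co=np.array([[253,191.25],[258.25,203.75],[245.75,212],[240,202]]); W=np.array([onz("top",p,.012) for p in co]); 
e=W[1]-W[2]; print("front edge yaw",np.degrees(np.arctan2(e[1],e[0]))+90, np.linalg.norm(e))
e=W[0]-W[1]; print("side yaw",np.degrees(np.arctan2(e[1],e[0])),np.linalg.norm(e))
print(frame(*v)(box(-.029,.041,-.03,.03,0,0)[::2]), )
for c in CAL: print(c,proj(c,frame(*v)([[0.08,0,.1],[0,0,.2],[-.029,-.03,.012],[-.029,.03,.012],[.041,-.03,.012]])).round(1).tolist())
for c in CAL: print([ (s["at"],s["p"]) for s in spot_point("stylus",c)[:1]])
E
```

```text
[0.54631418 0.28976048 0.57464814] 32.924912858842276 169.6525424836601 [228, 170, 124, 44] stylus [[0.61346487 0.33324364 0.1       ]]
front edge yaw 35.626149189028474 0.05938532639943421
side yaw 25.088600591375968 0.055749643545878254
[[0.53827824 0.24881633 0.        ]
 [0.50566587 0.29917935 0.        ]
 [0.59703509 0.28686409 0.        ]
 [0.56442272 0.33722711 0.        ]]
scene [[392.2, 183.0], [371.9, 155.4], [358.4, 204.7], [359.9, 195.6], [377.9, 207.0]]
top [[234.8, 181.0], [240.8, 193.2], [258.6, 204.7], [245.6, 212.5], [249.9, 190.1]]
[([391.5, 183.2], 0.72)]
[([233.4, 182.8], 0.66)]
```

```bash
python3 - <<'E'
from st import *
go([.5055,.2642,.264],32,40)
E
```

```text
t 14.05 pos [0.3996 0.1933 0.3331] q [ 0.03 -0.38 -0.5   2.2  -0.12  0.75 -1.6 ] F [ 0.4 -0.1 -0.3] grip 0.999 0.0
tool yaw 23.06 lean 30.1
shift tool [ 0.074  -0.0302  0.121 ] turn [ 8.17 10.22 -7.06]
```

Call:
arm_command(series=[[[0.0185, -0.0075, 0.03, 0, 0, 0, 1], [0.0185, -0.0075, 0.03, 0, 0, 0, 1], [0, 0, 0, 4, 5, -3.5, 1], [0, 0, 0, 4, 5, -3.5, 1], [0, 0, 0, 0, 0, 0, 1]]])

```text
t: 14.68
ee_pos: [0.4516, 0.2282, 0.2979]
tcp_rot: [-2.702, -0.753, -0.955]
force: [0.5, 1.0, -0.1]
grip_width: 0.999
gripper_force: 0.0
```

```bash
python3 - <<'E'
from st import *
go([.5055,.2642,.264],32,40)
E
```

```text
t 14.68 pos [0.4516 0.2282 0.2979] q [-0.09 -0.24 -0.36  2.29 -0.32  0.42 -1.25] F [ 0.5  1.  -0.1] grip 0.999 0.0
tool yaw 31.17 lean 38.92
shift tool [ 0.0291 -0.003   0.067 ] turn [ 0.6   1.08 -0.64]
```

Call:
arm_command(series=[[[0.0145, -0.0015, 0.0335, 0.6, 1.1, -0.6, 1], [0.0145, -0.0015, 0.0335, 0, 0, 0, 1], [0, 0, 0, 0, 0, 0, 1]]])

```text
t: 15.05
ee_pos: [0.5062, 0.2673, 0.2644]
tcp_rot: [-2.678, -0.766, -0.972]
force: [-0.8, -0.7, -0.3]
grip_width: 1.003
gripper_force: 0.0
```

```bash
python3 - <<'E'
from st import *
go([.560,.2983,.1876],32,40)
E
```

```text
t 15.05 pos [0.5062 0.2673 0.2644] q [-0.05 -0.04 -0.46  2.22 -0.19  0.26 -1.37] F [-0.8 -0.7 -0.3] grip 1.003 0.0
tool yaw 31.85 lean 39.94
shift tool [-0.0018  0.0025  0.0987] turn [-0.14  0.06 -0.11]
```

Call:
arm_command(series=[[[-0.0018, 0.0025, 0.025, 0, 0, 0, 1], [0, 0, 0.025, 0, 0, 0, 1], [0, 0, 0, 0, 0, 0, 1]]])

```text
t: 15.42
ee_pos: [0.5272, 0.2748, 0.2336]
tcp_rot: [-2.691, -0.771, -0.965]
force: [0.6, -0.5, 0.8]
grip_width: 0.999
gripper_force: 0.0
```

```bash
python3 - <<'E'
from st import *
go([.560,.2983,.1876],32,40)
E
```

```text
t 15.43 pos [0.5272 0.2748 0.2336] q [ 0.12  0.07 -0.66  2.2   0.13  0.2  -1.65] F [ 0.6 -0.5  0.8] grip 0.999 0.0
tool yaw 32.13 lean 39.37
shift tool [ 0.002  -0.0029  0.0611] turn [0.31 0.63 0.1 ]
```

Call:
arm_command(series=[[[0, 0, 0, 0, -4.4, 0, 1], [0.001, -0.0015, 0.012, 0, 0, 0, 1], [0, 0, 0.012, 0, 0, 0, 1], [0, 0, 0, 0, 0, 0, 1]]])

```text
t: 15.92
ee_pos: [0.538, 0.2844, 0.2147]
tcp_rot: [-2.741, -0.789, -0.867]
force: [-0.1, 0.1, 0.1]
grip_width: 1.005
gripper_force: 0.0
```

```bash
python3 - <<'E'
from st import *
go([.5588,.2976,.1866],32,35)
E
```

```text
t 15.93 pos [0.538  0.2844 0.2147] q [ 0.03  0.14 -0.6   2.14  0.27  0.28 -1.79] F [-0.1  0.1  0.1] grip 1.005 0.0
tool yaw 32.26 lean 34.98
shift tool [ 0.0041 -0.0004  0.0371] turn [0.3  0.02 0.21]
```

Call:
arm_command(series=[[[0.002, 0, 0.0125, 0, 0, 0, 1], [0.002, 0, 0.0125, 0, 0, 0, 1], [0, 0, 0.0122, 0, 0, 0, 1], [0, 0, 0, 0, 0, 0, 1]]])

```text
t: 16.42
ee_pos: [0.5589, 0.2973, 0.1865]
tcp_rot: [-2.741, -0.79, -0.867]
force: [-0.9, -0.2, -0.5]
grip_width: 0.998
gripper_force: 0.0
```

```bash
python3 - <<'E'
from gz import *
go([.5588,.2976,.1866],32,35)
im={c:capture(c) for c in CAL}
w=np.hstack([cv2.resize(im["scene"][100:230,320:420],(390,500),interpolation=cv2.INTER_CUBIC),cv2.resize(im["top"][140:240,200:280],(400,500),interpolation=cv2.INTER_CUBIC)])
cv2.imwrite("pics/v5.png",w)
E
```

```text
t 16.43 pos [0.5589 0.2973 0.1865] q [-0.09  0.23 -0.49  2.11  0.44  0.23 -1.95] F [-0.9 -0.2 -0.5] grip 0.998 0.0
tool yaw 32.31 lean 34.99
shift tool [ 0.0001 -0.0003 -0.0001] turn [0.3  0.01 0.25]
```

View pics/v5.png

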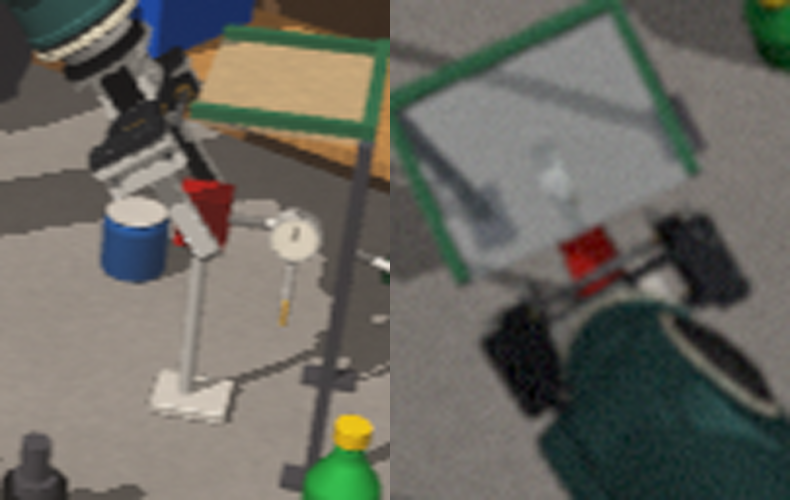

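Call:
arm_command(series=[[[0, 0, 0, 0, 0, 0, 0.3], [0, 0, 0, 0, 0, 0, 0.1], [0, 0, 0, 0, 0, 0, 0.0], [0, 0, 0, 0, 0, 0, -0.1], [0, 0, 0, 0, 0, 0, -0.15], [0, 0, 0, 0, 0, 0, -1], [0, 0, 0, 0, 0, 0, -1], [0, 0, 0, 0, 0, 0, -1]]], squeeze=6)

```text
t: 17.52
ee_pos: [0.5591, 0.2976, 0.1861]
tcp_rot: [-2.741, -0.791, -0.867]
force: [0.0, 0.3, -0.4]
grip_width: 0.383
gripper_force: 6.0
```

Call:
arm_command(series=[[[0, 0, 0, 0, 0, 0, -1], [0, 0, 0, 0, 0, 0, -1], [0, 0, 0, 0, 0, 0, -1], [0, 0, 0, 0, 0, 0, -1]]], squeeze=55)

```text
t: 18.02
ee_pos: [0.559, 0.2976, 0.1861]
tcp_rot: [-2.741, -0.791, -0.867]
force: [-1.2, 2.1, -0.6]
grip_width: 0.382
gripper_force: 54.9
```

```bash
python3 - <<'E'
from gz import *
go([.5588,.2976,.1866],32,35)
im={c:capture(c) for c in CAL}
print([(s["at"],s["p"]) for c in CAL for s in spot_point("stylus",c)[:1]])
cv2.imwrite("pics/s6.png",im["scene"]);cv2.imwrite("pics/t6.png",im["top"])
E
```

```text
t 18.02 pos [0.559  0.2976 0.1861] q [-0.09  0.23 -0.49  2.11  0.45  0.23 -1.95] F [-1.2  2.1 -0.6] grip 0.382 54.9
tool yaw 32.35 lean 35.01
shift tool [ 0.0002 -0.0001 -0.0005] turn [ 0.27 -0.01  0.29]
[([392.9, 182.9], 0.65), ([308.7, 197.6], 0.42)]
```

Call:
arm_command(series=[[[0.0012, 0, -0.0016, 0, 0, 0, -1], [0.0017, 0, -0.0025, 0, 0, 0, -1], [0.0017, 0, -0.0025, 0, 0, 0, -1], [0.0017, 0, -0.0025, 0, 0, 0, -1], [0.0017, 0, -0.0025, 0, 0, 0, -1], [0.0017, 0, -0.0025, 0, 0, 0, -1], [0.0012, 0, -0.0016, 0, 0, 0, -1], [0, 0, 0, 0, 0, 0, -1]]], squeeze=60)

```text
t: 19.23
ee_pos: [0.559, 0.2976, 0.2054]
tcp_rot: [-2.741, -0.791, -0.868]
force: [-0.7, 0.8, -8.3]
grip_width: 0.381
gripper_force: 59.9
```

```bash
cat > tilt.py <<'E'
from gz import *
def tilt(im):
    """gauge pitch seen in scene: stylus-network free: column/foot vs head via fit with pitch"""
    o=bot.get_obs(); r=R.from_rotvec(o["tcp_rot"]); G=o["ee_pos"]+r.apply([0,0,bot.grip_point_offset]); x=r.as_matrix()[:,0]; yaw=np.arctan2(x[1],x[0])
    parts={"red":[box(-.022,.022,-.018,.018,.175,.225)],"foot":[box(-.029,.041,-.03,.03,0,.012)]}
    def pose(v): # v: grip x, grip z in gauge frame, pitch
        Q=R.from_euler("z",yaw)*R.from_euler("y",v[2]); return lambda L: Q.apply(np.asarray(L)-[v[0],0,v[1]])+G
    ob=[]
    for c,kind in(("scene","foot"),("scene","red")):
        P=proj(c,pose([.004,.202,0])(parts[kind][0])); lo=(P.min(0)-8).astype(int); hi=(P.max(0)+9).astype(int); roi=(*lo,*hi)
        if kind=="red": m=cm(im[c],(0,130,50),(8,255,255),roi)[1]; w=.4
        else: m=np.clip((cv2.cvtColor(im[c],cv2.COLOR_BGR2GRAY)[roi[1]:roi[3],roi[0]:roi[2]].astype(float)-150)/30,0,1); w=1
        ob.append((c,roi,m,w,parts[kind]))
    def cost(v): F=pose(v); return sum(w*((cover(render(c,[F(p) for p in ps]),roi)-m)**2).sum() for c,roi,m,w,ps in ob)
    x0=np.array([.004,.202,0]); r=minimize(cost,x0,method="Nelder-Mead",options=dict(initial_simplex=np.vstack([x0,x0+np.diag([.005,.005,.06])]),xatol=1e-4,fatol=.01))
    F=pose(r.x); return r.x,np.degrees(r.x[2]),r.fun,F(np.array([[.08,0,.1],[0,0,0]]))
E
python3 - <<'E'
from tilt import *
go([.5588,.2976,.2016],32.35,35)
im={c:capture(c) for c in CAL}
print(tilt(im)); print([(s["at"],s["p"]) for s in spot_point("stylus","scene")[:1]])
cv2.imwrite("pics/v7.png",cv2.resize(im["scene"][100:230,320:420],(400,520),interpolation=cv2.INTER_CUBIC))
E
```

```text
t 19.23 pos [0.559  0.2976 0.2054] q [-0.03  0.2  -0.55  2.09  0.38  0.28 -1.88] F [-0.7  0.8 -8.3] grip 0.381 59.9
tool yaw 32.35 lean 35.03
shift tool [-0.0024 -0.0002  0.003 ] turn [ 0.49 -0.03 -0.  ]
(array([0.00384428, 0.20084104, 0.00720966]), np.float64(0.4130832809861378), np.float64(111.96868358323721), array([[0.61349461, 0.33216117, 0.11917162],
       [0.54529424, 0.28898423, 0.01975099]]))
[([391.9, 175.9], 0.78)]
```

View pics/v7.png

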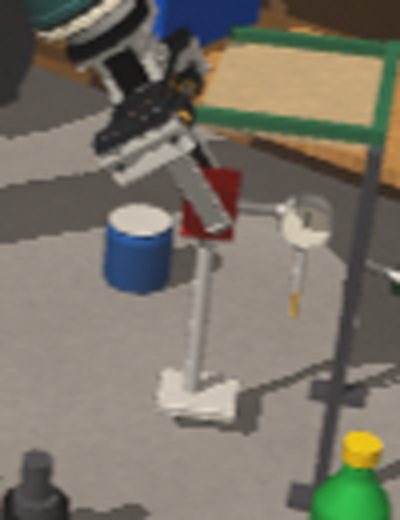

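Call:
arm_command(series=[[[-0.004, 0, -0.0028, 0, 0, 0, -1], [-0.008, 0, -0.0056, 0, 0, 0, -1], [-0.0105, 0, -0.0074, 0, 0, 0, -1], [-0.0105, 0, -0.0074, 0, 0, 0, -1], [-0.0105, 0, -0.0074, 0, 0, 0, -1], [-0.0105, 0, -0.0074, 0, 0, 0, -1], [-0.0105, 0, -0.0074, 0, 0, 0, -1], [-0.0105, 0, -0.0074, 0, 0, 0, -1]]])

```text
t: 20.38
ee_pos: [0.4803, 0.2481, 0.2053]
tcp_rot: [-2.741, -0.791, -0.868]
force: [-0.5, -0.1, -8.6]
grip_width: 0.381
gripper_force: 59.9
```

```bash
python3 - <<'E'
from tilt import *
go([.455,.232,.206],32.35,35)
im={c:capture(c) for c in CAL}
print(tilt(im))
E
```

```text
t 20.38 pos [0.4803 0.2481 0.2053] q [ 0.22  0.02 -0.74  2.28 -0.02  0.23 -1.51] F [-0.5 -0.1 -8.6] grip 0.381 59.9
tool yaw 32.37 lean 35.01
shift tool [-0.0242  0.0002 -0.0178] turn [ 0.53 -0.01  0.02]
(array([0.00540604, 0.2009175 , 0.00058955]), np.float64(0.03377893691991455), np.float64(117.19375009611687), array([[0.53384492, 0.28189596, 0.11962174],
       [0.46622399, 0.23903755, 0.01966892]]))
```

Call:
arm_command(series=[[[0.001, 0, -0.005, 0, 0, 0, -1], [0.0026, 0, -0.008, 0, 0, 0, -1], [0.0026, 0, -0.008, 0, 0, 0, -1], [0.0026, 0, -0.008, 0, 0, 0, -1], [0.0026, 0, -0.008, 0, 0, 0, -1], [0.0026, 0, -0.008, 0, 0, 0, -1], [0.0026, 0, -0.008, 0, 0, 0, -1], [0.0026, 0, -0.008, 0, 0, 0, -1]]])

```text
t: 21.48
ee_pos: [0.4645, 0.2389, 0.2669]
tcp_rot: [-2.741, -0.791, -0.868]
force: [-0.1, -0.0, -8.6]
grip_width: 0.381
gripper_force: 59.9
```

```bash
python3 - <<'E'
from st import *
go([.455,.232,.275],32.35,35)
E
```

```text
t 21.48 pos [0.4645 0.2389 0.2669] q [ 0.21 -0.15 -0.67  2.24 -0.33  0.42 -1.22] F [-0.1 -0.  -8.6] grip 0.381 59.9
tool yaw 32.36 lean 35.02
shift tool [-0.005   0.0009 -0.0133] turn [ 0.49 -0.02  0.01]
```

Call:
arm_command(series=[[[-0.0025, 0.005, -0.0017, -0.4, 0, 0.6, -1], [-0.0048, 0.011, -0.0034, -0.86, 0, 1.23, -1], [-0.007, 0.0158, -0.0049, -0.86, 0, 1.23, -1], [-0.0067, 0.016, -0.0047, -0.86, 0, 1.23, -1], [-0.0065, 0.016, -0.0045, -0.86, 0, 1.23, -1], [-0.0062, 0.0162, -0.0043, -0.86, 0, 1.23, -1], [-0.0059, 0.0164, -0.0041, -0.86, 0, 1.23, -1], [-0.0056, 0.0166, -0.0039, -0.86, 0, 1.23, -1]]])

```text
t: 22.48
ee_pos: [0.4667, 0.112, 0.267]
tcp_rot: [-2.853, -0.525, -0.904]
force: [0.5, -0.1, -8.8]
grip_width: 0.38
gripper_force: 59.9
```

Call:
arm_command(series=[[[-0.0052, 0.0168, -0.0036, -0.86, 0, 1.23, -1], [-0.0049, 0.017, -0.0034, -0.86, 0, 1.23, -1], [-0.0046, 0.017, -0.0032, -0.86, 0, 1.23, -1], [-0.0043, 0.017, -0.003, -0.86, 0, 1.23, -1], [-0.004, 0.0172, -0.0028, -0.86, 0, 1.23, -1], [-0.0036, 0.0174, -0.0025, -0.86, 0, 1.23, -1], [-0.0025, 0.0175, -0.0017, -0.86, 0, 1.23, -1], [0, 0.0178, 0, -0.86, 0, 1.23, -1]]])

```text
t: 23.48
ee_pos: [0.4698, -0.0308, 0.2677]
tcp_rot: [-2.948, -0.228, -0.935]
force: [0.3, 0.1, -8.2]
grip_width: 0.38
gripper_force: 59.9
```

```bash
python3 - <<'E'
from tilt import *
go([.56,-.19,.27],8,35)
im={c:capture(c) for c in CAL}
print(tilt(im))
E
```

```text
t 23.48 pos [ 0.4698 -0.0308  0.2677] q [ 0.36 -0.24 -0.22  2.34 -0.46  0.49 -0.94] F [ 0.3  0.1 -8.2] grip 0.38 59.9
tool yaw 8.97 lean 35.17
shift tool [0.0539 0.1711 0.0363] turn [-0.15 -0.17  0.79]
(array([ 0.00701628,  0.20166901, -0.00619663]), np.float64(-0.3550407839297676), np.float64(161.43198615916958), array([[ 0.53206252, -0.02147078,  0.18180536],
       [ 0.45363728, -0.03373768,  0.08131156]]))
```

Call:
arm_command(series=[[[0.0045, 0.0145, 0.0032, 0, 0, 0, -1], [0.0045, 0.0145, 0.0032, 0, 0, 0, -1], [0.0045, 0.0145, 0.0032, 0, 0, 0, -1], [0.0045, 0.0145, 0.0032, 0, 0, 0, -1], [0.0045, 0.0145, 0.0032, 0, 0, 0, -1], [0.0045, 0.0145, 0.0032, 0, 0, 0, -1], [0.0045, 0.0145, 0.0032, 0, 0, 0, -1], [0.0045, 0.0145, 0.0032, 0, 0, 0, -1]]])

```text
t: 24.58
ee_pos: [0.5316, -0.1379, 0.268]
tcp_rot: [-2.947, -0.231, -0.934]
force: [0.2, -0.7, -8.3]
grip_width: 0.379
gripper_force: 59.9
```

Call:
arm_command(series=[[[0.0045, 0.0145, 0.0031, 0, 0, 0, -1], [0.004, 0.0145, 0.0028, 0, 0, 0, -1], [0.004, 0.0125, 0.0028, 0, 0, 0, -1], [0.0035, 0.009, 0.0024, 0, 0, 0, -1], [0.0022, 0.006, 0.0015, 0, 0, 0, -1], [0.001, 0.003, 0.0005, 0, 0, 0, -1], [0, 0, 0, 0, 0, 0, -1], [0, 0, 0, 0, 0, 0, -1]]])

```text
t: 25.58
ee_pos: [0.5631, -0.1923, 0.2688]
tcp_rot: [-2.947, -0.231, -0.935]
force: [-1.2, -0.2, -7.1]
grip_width: 0.377
gripper_force: 59.9
```

```bash
python3 - <<'E'
from tilt import *
go([.5636,-.1939,.2675],9,35)
im={c:capture(c) for c in CAL}
for c in CAL: cv2.imwrite(f"pics/{c}8.png",im[c])
print(tilt(im)); S=[spot_point("stylus",c)[:1] for c in CAL]; print([(s["at"],s["p"]) for q in S for s in q])
print([proj(c,[.6275,-.1838,.18]) for c in CAL])
E
```

```text
t 25.57 pos [ 0.5631 -0.1923  0.2688] q [ 0.42  0.07  0.04  2.06 -0.64  0.59 -0.49] F [-1.2 -0.2 -7.1] grip 0.377 59.9
tool yaw 9.08 lean 35.16
shift tool [-0.0006  0.0017  0.0012] turn [ 0.35 -0.16  0.06]
(array([ 0.00621596,  0.20278825, -0.01447807]), np.float64(-0.8295323668926168), np.float64(247.49563014225296), array([[ 0.62676939, -0.18206748,  0.18248638],
       [ 0.54921031, -0.19446617,  0.08133866]]))
[([283.0, 233.9], 0.72), ([372.7, 175.2], 0.82)]
[array([[285.63330593, 235.19170941]]), array([[371.6628843 , 175.56886546]])]
```

Call:
arm_command(series=[[[-0.0015, 0.001, 0.0021, 0, 0, 0, -1], [-0.0032, 0.0006, 0.0045, 0, 0, 0, -1], [-0.0035, 0, 0.005, 0, 0, 0, -1], [-0.0035, 0, 0.005, 0, 0, 0, -1], [-0.0032, 0, 0.0045, 0, 0, 0, -1], [-0.0025, 0, 0.0036, 0, 0, 0, -1], [-0.0015, 0, 0.0021, 0, 0, 0, -1], [0, 0, 0, 0, 0, 0, -1]]])

```text
t: 26.78
ee_pos: [0.5635, -0.1943, 0.2359]
tcp_rot: [-2.947, -0.23, -0.934]
force: [0.8, -0.7, -8.1]
grip_width: 0.38
gripper_force: 59.9
```

```bash
python3 - <<'E'
from tilt import *
go([.5636,-.1939,.235],9,35)
im={c:capture(c) for c in CAL}
for c in CAL: cv2.imwrite(f"pics/{c}9.png",im[c])
print(tilt(im)); S=[spot_point("stylus",c)[:2] for c in CAL]; print([(s["at"],s["p"]) for q in S for s in q]); print([(s["at"],s["p"]) for c in CAL for s in spot_point("plug_top",c)[:2]])
print([proj(c,[[.6275,-.1838,.147],[.6275,-.1838,.13]]).round(1).tolist() for c in CAL])
cr=[]
for c in CAL:
    u,v=proj(c,[.60,-.1838,.16])[0].astype(int); k=32 if c=="scene" else 22
    cr.append(cv2.resize(im[c][v-k:v+k,u-k:u+k],(400,400),interpolation=cv2.INTER_CUBIC)); print(c,"crop origin",u-k,v-k,"scale",400/(2*k))
cv2.imwrite("pics/v9.png",np.hstack(cr))
E
```

```text
t 26.77 pos [ 0.5635 -0.1943  0.2359] q [ 0.44  0.11  0.03  2.1  -0.73  0.53 -0.39] F [ 0.8 -0.7 -8.1] grip 0.38 59.9
tool yaw 9.06 lean 35.16
shift tool [-0.0003 -0.0004  0.0008] turn [ 0.35 -0.15  0.05]
(array([0.0058153 , 0.20269309, 0.00597857]), np.float64(0.3425469552752616), np.float64(245.61113341022684), array([[ 0.62549615, -0.18439074,  0.14836033],
       [ 0.54590709, -0.19709374,  0.0488404 ]]))
[([352.2, 253.2], 0.67), ([284.5, 242.9], 0.6), ([372.5, 177.2], 0.64)]
[([284.4, 248.3], 0.82), ([286.0, 276.3], 0.34), ([371.2, 180.6], 0.53)]
[[[286.0, 244.9], [286.2, 249.7]], [[370.7, 177.7], [370.2, 178.7]]]
scene crop origin 246 204 scale 6.25
top crop origin 349 162 scale 9.090909090909092
```

View pics/v9.png

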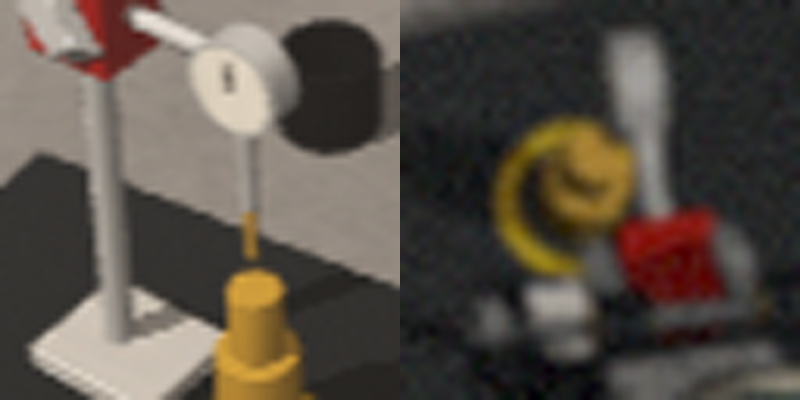

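Call:
arm_command(series=[[[0.0012, -0.0005, 0.0009, 0, 0, 0, -1], [-0.0008, 0, 0.0012, 0, 0, 0, -1], [-0.0008, 0, 0.0012, 0, 0, 0, -1], [-0.0008, 0, 0.0012, 0, 0, 0, -1], [-0.0006, 0, 0.0008, 0, 0, 0, -1], [0, 0, 0, 0, 0, 0, -1]]])

```text
t: 27.82
ee_pos: [0.5649, -0.1937, 0.2305]
tcp_rot: [-2.947, -0.23, -0.934]
force: [-0.9, -0.5, -7.4]
grip_width: 0.38
gripper_force: 59.9
```

Call:
arm_command(series=[[[-0.0005, 0, 0.0007, 0, 0, 0, -1], [-0.0005, 0, 0.0007, 0, 0, 0, -1], [-0.0004, 0, 0.0006, 0, 0, 0, -1], [-0.0003, 0, 0.0004, 0, 0, 0, -1], [0, 0, 0, 0, 0, 0, -1]]])

```text
t: 28.45
ee_pos: [0.5649, -0.1937, 0.2276]
tcp_rot: [-2.947, -0.23, -0.934]
force: [-0.0, -0.1, -8.4]
grip_width: 0.383
gripper_force: 59.9
```

Call:
arm_command(series=[[[-0.0003, 0, 0.0004, 0, 0, 0, -1], [-0.0003, 0, 0.0004, 0, 0, 0, -1], [0, 0, 0, 0, 0, 0, -1]]])

```text
t: 28.82
ee_pos: [0.5649, -0.1937, 0.2266]
tcp_rot: [-2.947, -0.23, -0.935]
force: [0.2, 0.2, -7.7]
grip_width: 0.383
gripper_force: 59.9
```

Call:
arm_command(series=[[[-0.0002, 0, 0.0003, 0, 0, 0, -1], [-0.0002, 0, 0.0003, 0, 0, 0, -1], [0, 0, 0, 0, 0, 0, -1]]])

```text
t: 29.2
ee_pos: [0.5651, -0.1937, 0.2262]
tcp_rot: [-2.947, -0.23, -0.935]
force: [-1.4, 0.0, -3.8]
grip_width: 0.379
gripper_force: 59.9
```

Call:
arm_command(series=[[[-0.0003, 0, 0.0004, 0, 0, 0, -1], [0, 0, 0, 0, 0, 0, -1]]])

```text
t: 29.45
ee_pos: [0.5653, -0.1938, 0.2262]
tcp_rot: [-2.947, -0.231, -0.936]
force: [-3.0, 2.0, 5.1]
grip_width: 0.382
gripper_force: 59.9
```

```bash
python3 - <<'E'
from tilt import *
go([.5636,-.1939,.2263],9,35)
im={c:capture(c) for c in CAL}
for c in CAL: cv2.imwrite(f"pics/{c}10.png",im[c])
print(tilt(im)); print([(s["at"],s["p"]) for c in CAL for s in spot_point("stylus",c)[:2]])
# brass blobs per row in scene: pin & spigot centre columns
h=cv2.cvtColor(im["scene"],cv2.COLOR_BGR2HSV); m=cv2.inRange(h,(10,100,50),(35,255,255))
for v in range(236,260):
    xs=np.nonzero(m[v,270:300])[0]+270; print(v,(xs.min(),xs.max(),round(xs.mean(),1)) if len(xs) else None,end=" | ")
P=np.array([[.6275,-.1838,z] for z in(.145,.14,.13,.12)]); print(proj("scene",P).round(1).tolist())
E
```

```text
t 29.45 pos [ 0.5653 -0.1938  0.2262] q [ 0.44  0.13  0.02  2.1  -0.75  0.51 -0.36] F [-3.   2.   5.1] grip 0.382 59.9
tool yaw 9.08 lean 35.23
shift tool [-0.0013 -0.0002 -0.0011] turn [ 0.38 -0.23  0.07]
(array([ 0.00535506,  0.20100551, -0.01421884]), np.float64(-0.8146796410428216), np.float64(258.71979315647826), array([[ 0.6297339 , -0.18336205,  0.14156399],
       [ 0.55214882, -0.19576414,  0.04043663]]))
[([283.6, 245.8], 0.58), ([370.0, 179.0], 0.55)]
236 None | 237 None | 238 None | 239 None | 240 None | 241 (np.int64(285), np.int64(287), np.float64(286.0)) | 242 (np.int64(285), np.int64(287), np.float64(286.0)) | 243 (np.int64(285), np.int64(287), np.float64(286.0)) | 244 (np.int64(285), np.int64(287), np.float64(286.0)) | 245 (np.int64(285), np.int64(287), np.float64(286.0)) | 246 (np.int64(285), np.int64(287), np.float64(286.0)) | 247 (np.int64(284), np.int64(289), np.float64(286.5)) | 248 (np.int64(283), np.int64(290), np.float64(286.5)) | 249 (np.int64(282), np.int64(291), np.float64(286.5)) | 250 (np.int64(282), np.int64(291), np.float64(286.5)) | 251 (np.int64(282), np.int64(291), np.float64(286.5)) | 252 (np.int64(282), np.int64(291), np.float64(286.5)) | 253 (np.int64(282), np.int64(291), np.float64(286.5)) | 254 (np.int64(282), np.int64(291), np.float64(286.5)) | 255 (np.int64(282), np.int64(291), np.float64(286.5)) | 256 (np.int64(282), np.int64(292), np.float64(287.0)) | 257 (np.int64(281), np.int64(293), np.float64(287.0)) | 258 (np.int64(280), np.int64(293), np.float64(286.5)) | 259 (np.int64(280), np.int64(293), np.float64(286.5)) | [[286.1, 245.5], [286.1, 246.9], [286.2, 249.7], [286.3, 252.5]]
```

Call:
arm_command(series=[[[0.0002, 0, -0.0003, 0, 0, 0, -1], [0, 0, 0, 0, 0, 0, -0.1], [0, 0, 0, 0, 0, 0, 0.2], [0, 0, 0, 0, 0, 0, 0.5], [0, 0, 0, 0, 0, 0, 0.5], [0, 0, 0, 0, 0, 0, 0.5], [0, 0, 0, 0, 0, 0, 0.5], [0, 0, 0, 0, 0, 0, 0.5]]], squeeze=10)

```text
t: 30.65
ee_pos: [0.565, -0.1937, 0.2258]
tcp_rot: [-2.947, -0.23, -0.935]
force: [0.4, -0.5, 0.0]
grip_width: 0.75
gripper_force: 0.0
```

Call:
arm_command(series=[[[0, 0, -0.005, 0, 0, 0, 0.5], [0, 0, -0.01, 0, 0, 0, 0.5], [0, 0, -0.015, 0, 0, 0, 0.5], [0, 0, -0.02, 0, 0, 0, 0.5], [0, 0, -0.02, 0, 0, 0, 0.5], [0, 0, -0.02, 0, 0, 0, 0.5], [0, 0, -0.02, 0, 0, 0, 0.5], [0, 0, 0, 0, 0, 0, 0.5]]])

```text
t: 31.65
ee_pos: [0.5019, -0.2036, 0.3176]
tcp_rot: [-2.948, -0.23, -0.939]
force: [0.2, -0.8, 0.1]
grip_width: 0.752
gripper_force: 0.0
```

```bash
python3 - <<'E'
from tilt import *
go([.5636,-.1939,.2263],9,35)
im={c:capture(c) for c in CAL}
v,f,n=gauge(im,[.549,-.196,.158],.04); print(v,np.degrees(v[2]),f,n,"stylus",frame(*v)([.08,0,.14]))
h=cv2.cvtColor(im["scene"],cv2.COLOR_BGR2HSV); m=cv2.inRange(h,(10,100,50),(35,255,255))
for r in range(240,256,2):
    xs=np.nonzero(m[r,270:300])[0]+270; print(r,(int(xs.min()),int(xs.max())) if len(xs) else None,end=" | ")
for c in CAL: cv2.imwrite(f"pics/{c}11.png",im[c]); print([(s["at"],s["p"]) for s in spot_point("stylus",c)[:2]],proj(c,[.6275,-.1838,.14]))
a={c:cv2.imread(f"pics/{c}0.png") for c in CAL}
for t,(c,roi) in {"cups":("scene",(285,218,365,262)),"oil":("scene",(394,205,420,255)),"tin":("scene",(344,150,365,175)),"hood":("scene",(365,100,425,145))}.items():
    x0,y0,x1,y1=roi; print(t,np.abs(im[c][y0:y1,x0:x1].astype(int)-a[c][y0:y1,x0:x1]).mean().round(1))
E
```

```text
t 31.65 pos [ 0.5019 -0.2036  0.3176] q [ 0.48 -0.08  0.08  2.09 -0.58  0.73 -0.5 ] F [ 0.2 -0.8  0.1] grip 0.752 0.0
tool yaw 9.07 lean 35.29
shift tool [-0.0018 -0.0009  0.1106] turn [ 0.49 -0.29  0.06]
[ 0.55198998 -0.19783177  0.12204865] 6.99287263503952 339.2203502499039 [410, 313, 145, 31] stylus [[ 0.63139489 -0.1880921   0.14      ]]
240 None | 242 (285, 287) | 244 (285, 287) | 246 (285, 287) | 248 (283, 290) | 250 (282, 291) | 252 (282, 291) | 254 (282, 291) | [([287.4, 247.1], 0.75), ([202.4, 346.6], 0.64)] [[286.11022693 246.88354593]]
[([372.7, 175.2], 0.9), ([372.6, 198.4], 0.23)] [[370.52298622 178.08424212]]
cups 12.9
oil 2.9
tin 32.1
hood 8.1
```

Call:
arm_command(series=[[[0, 0, -0.02, 0, 0, 0, 0.5], [0, -0.03, -0.01, 0, 0, 0, 0.5], [0, -0.04, 0, 0, -3, 0, 0.5], [0, -0.05, 0, 0, -5, 0, 0.5], [0, -0.05, 0, 0, -5, 0, 0.5], [0, -0.05, 0, 0, -5, 0, 0.5], [0, -0.03, 0, 0, 0, 0, 0.5], [0, 0, 0, 0, 0, 0, 0.5]]])

```text
t: 32.85
ee_pos: [0.4466, 0.0436, 0.3384]
tcp_rot: [-3.079, -0.245, -0.464]
force: [0.4, -1.3, -0.8]
grip_width: 0.747
gripper_force: 0.0
```

```bash
cat > fin.py <<'E'
from gz import *
go([.5636,-.1939,.2263],9,35)
im={c:capture(c) for c in CAL}
for c in CAL: cv2.imwrite(f"pics/{c}12.png",im[c])
def dial():
    a=np.linspace(0,2*np.pi,40); return np.array([[.08+.022*np.cos(t),y,.192+.022*np.sin(t)] for t in a for y in(-.009,.009)])
arm=box(.022,.08,-.005,.005,.187,.197); red=[box(-.022,.022,-.018,.018,.175,.225)]; foot=[box(-.029,.041,-.03,.03,0,.012),box(-.007,.007,-.007,.007,0,.175)]
x0=np.array([.550,-.196,.158]); ob=[]
for c in CAL:
    for kind,parts in(("red",red),("dial",[dial(),arm]),("foot",foot)):
        if c=="top" and kind=="foot": continue
        P=np.vstack(render(c,[frame(*x0)(p,.04) for p in parts])); lo=(P.min(0)-4).astype(int); hi=(P.max(0)+5).astype(int); roi=(*lo,*hi); x,y,X,Y=roi
        rm=cm(im[c],(0,120,40),(10,255,255),roi)[1]
        if kind=="red": m=rm; w=np.ones_like(m)
        else:
            b=im[c][y:Y,x:X].astype(float); g=b.mean(2); 
            t=(90,120) if c=="top" else (155,175)
            m=np.clip((g-t[0])/(t[1]-t[0]),0,1); w=1-cv2.dilate(rm,np.ones((5,5)))
            if c=="scene" and kind=="foot": w[:int(.55*(Y-y))]=0   # column against bench: skip
            bm=cm(im[c],(10,100,50),(35,255,255),roi)[1]; w*=1-cv2.dilate(bm,np.ones((3,3)))
        ob.append((c,kind,roi,m,w,parts))
def terms(v): return [(w*(cover(render(c,[frame(*v)(p,.04) for p in ps]),roi)-m)**2).sum() for c,_,roi,m,w,ps in ob]
for sel in(None,"top","scene"):
    f=lambda v:sum(t for t,o in zip(terms(v),ob) if sel in(None,o[0]))
    r=minimize(f,x0,method="Nelder-Mead",options=dict(initial_simplex=np.vstack([x0,x0+np.diag([.006,.006,.08])]),xatol=1e-4,fatol=.01))
    print(sel,r.x.round(4),np.degrees(r.x[2]).round(1),np.round(terms(r.x)),"stylus",frame(*r.x)([.08,0,.14]).round(4))
print([(o[0],o[1],round(o[3].sum())) for o in ob])
E
python3 fin.py
```

```text
t 32.85 pos [0.4466 0.0436 0.3384] q [ 0.39 -0.22 -0.47  2.03 -0.13  1.01 -1.44] F [ 0.4 -1.3 -0.8] grip 0.747 0.0
tool yaw 9.14 lean 17.12
shift tool [0.0414 0.2523 0.1315] turn [ 0.27 17.88  0.18]
None [ 0.5502 -0.1958  0.1374] 7.9 [ 63.  85. 173.  44.  15.] stylus [[ 0.6294 -0.1848  0.14  ]]
top [ 0.5519 -0.199   0.1682] 9.6 [ 74. 101. 187.  28.  18.] stylus [[ 0.6308 -0.1856  0.14  ]]
scene [ 0.5488 -0.1944  0.123 ] 7.0 [ 67.  77. 170.  59.  14.] stylus [[ 0.6282 -0.1845  0.14  ]]
[('scene', 'red', 417), ('scene', 'dial', 204), ('scene', 'foot', 454), ('top', 'red', 151), ('top', 'dial', 88)]
```

```bash
python3 - <<'E'
from h import *
a=cv2.imread("pics/scene4.png"); b=cv2.imread("pics/scene12.png")
for n,(x0,y0,x1,y1) in {"brass":(286,205,312,232),"steel":(316,210,342,246),"empty":(340,232,365,263),"oil":(394,205,420,255),"jar":(188,320,214,356)}.items():
    t=a[y0:y1,x0:x1]; g=b[y0-6:y1+6,x0-6:x1+6]; r=cv2.matchTemplate(g,t,cv2.TM_CCOEFF_NORMED); print(n,cv2.minMaxLoc(r)[1::2])
o=bot.get_obs(); print(o["t"],o["qvel"].round(3)); print(bot.job_done())
E
```

```text
brass (0.9140892028808594, (7, 6))
steel (0.9496980309486389, (6, 6))
empty (0.9565088152885437, (6, 6))
oil (0.999823808670044, (6, 6))
jar (0.9998664855957031, (6, 6))
32.95 [0.008 0.001 0.016 0.    0.    0.002 0.002]
the job is handed in; nothing more can be done
None
```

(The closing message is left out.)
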